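Refit the sprung spindle in the label-roll holder

TASK

The spindle of the bench's label-roll holder has been washed and lies in the blue cradle: put it back. Press its red sprung end into the red slotted cup, lower the spindle between the two cups until you feel it rest in the holder's V supports, then ease it out so that its white pin goes fully home in the white cup, and let go. Do it gently: never force the spindle against the holder, do not let the spring snap it across, and leave the other things on the bench where they are.

Things in the scene. Friction and masses are not known exactly. Their poses are not given: they have to be found in the camera images.
- spindle: Loose aluminium spindle with a square black grip (32 x 32 mm, 50 mm long, sides upright) round its middle, 0.2 kg. Tube 30 mm diameter, 160 mm long; origin at its centre on the axis, y axis along it. At +y a red sprung plunger (12 mm diameter, round end) sticks out 38 mm when free and goes in at most 28 mm (2 N to start plus 0.5 N per mm, then solid). At -y a rigid white pin (12 mm, round end) sticks out 20 mm. Starts level in the cradle.
- pin_tip (a point): Outermost point of the white pin, on the axis, 100 mm from the spindle's centre towards its -y.
- spring_tip (a point): Outermost point of the red plunger, on the axis; 118 mm from the spindle's centre towards its +y when free, less when pushed in.
- stand: Label-roll holder, fixed. Origin on the bench under the seated spindle's centre; y along the seated spindle from white cup (-y) to red cup (+y). Steel base 110 x 270 x 10 mm, dark posts at y = -115 and +127 mm up to z = 100 mm. A yoke with both cups is clamped on the posts 0 to 22 mm above its lowest position: NOT MEASURED (poses are for the lowest), feel for it.
- seat (a point): Where the seated spindle's centre lies if the yoke is lowest: 62 mm above the bench (truly 62 to 84). Axes as the holder's. Slippery 90 degree V supports carry the tube there at y = -89 to -48 and +72 to +104 mm; they reach 31 mm to either side and up to 10 mm above the axis. Between them the nearest part is a bar 34 mm below the axis. Seated, the plunger is 6 mm in.
- white_cup (a point): Centre of the mouth of the white cup if the yoke is lowest (0 to 22 mm higher in truth), at y = -89 mm of the holder. Round blind hole 16 mm wide, 11 mm deep, in the inner face of a block 44 mm wide whose top is 24 mm above the hole's centre. To pass this face the spindle must be 11 mm or more (at most 22) from its seat towards the red cup: plunger at least 17 mm in, about 11 N.
- red_cup (a point): Centre of the slot's mouth in the red cup at seat height if the yoke is lowest (0 to 22 mm higher in truth), at y = +104 mm of the holder. Red upright 50 mm wide with a vertical slot 18 mm wide, 8 mm deep (floor at y = +112 mm), in its inner face, open at the top, reaching 75 mm above this point: the plunger's end slides down in it.
- cradle: Blue plastic cradle fixed to the bench, base 70 x 170 mm, origin under its centre. Two V rests at y = -60 and +60 mm (16 mm thick) carry the spindle with its axis 50 mm above the bench, along the cradle's y.
- ramekin: White ceramic cup, 80 mm wide, 45 mm high, origin under its centre. Leave alone.
- cutter: Steel ring cutter, 72 mm wide, 40 mm high, origin under its centre. Leave alone.
- jar: Jar with red cap, 68 mm wide, 100 mm high, origin under its centre. Leave alone.
- tub: White tub with blue cap, 90 mm wide, 80 mm high, origin under its centre. Leave alone.
- labelbox: Cardboard box, 80 x 80 x 70 mm, origin under its centre. Leave alone.
- spatula: Spatula lying flat, handle towards its -x. Leave alone.
- scraper: Steel bench scraper, 110 x 140 mm, 20 mm high, origin under it. Leave alone.
There are look-alikes about, which are no part of the job. What is meant by the spindle is not brown or pink, and is the larger of those in its own colour.

How it is judged:
By the outcome, as a careful person would: the job done as asked, in the order asked, and still so for the second after the job is handed in, with the robot touching nothing.
It also fails if it takes over 48 s, if anything falls off the work surface, if the arm or the gripper's body presses on something with over 40 N, if the wrist force passes 120 N, or if a joint passes its speed limit or range.

ROBOT

A 7-joint arm with a two-finger parallel gripper is mounted at the origin on the work surface. World frame = base frame: x ahead of the robot, y to its left, z up, the work surface at z = 0. Lengths are in m, angles in rad, forces in N, time in s.
With the tool pointing down it reaches from about 0.425 to 0.925 m from the base axis. Payload 6.8 kg.
Tool frame: the origin (TCP) lies on the centre line of the jaws, within the pads' length; the fingertips stand 25 mm ahead of it and the grasp point (between the pads) lies 6 mm ahead of it; z points along the fingers, y is the direction in which the jaws open and shut (so a half turn about z gives the same grasp; the last joint's range is limited). The gripper opens to 85 mm and grips with 20 to 120 N. Pads are 22 mm wide; open, the fingers measure 114 mm over their backs; the gripper's body (76 mm by 85 mm) begins 54 mm behind the grasp point. The pads swing forward as they close: fully open they stand 13 mm farther back than shut.
Start: joints at [-1.39, 0.477, 0.022, 1.555, -0.011, 1.109, -0.083], TCP at [0.192, 0.647, 0.256] pointing down, gripper open.
Joint ranges: [-2.96, 2.96], [-0.34, 2.1], [-1.41, 1.46], [0.24, 2.44], [-1.37, 4.51], [0.17, 1.92], [-2.96, 2.96]. Speed limits (rad/s): [2.39, 2.39, 3.14, 3.14, 3.14, 3.14, 3.14].

INTERFACE

Orientations are given as a unit quaternion [w, x, y, z].
In Python, from station import status, cams, order, models gives the robot as it stands.
- The arm moves only by the tool move_arm, never from a script. Its argument "steps" is one flat list of numbers, 7 for each row, row after row: the gripper's target within -1 to 1 (fully open at 1, half-way at 0, shut at -1), then the shift along the world's x, y, z in cm, then the turn, a rotation vector about the world's x, y, z in degrees. A call has 1 to 8 rows; each row shifts and turns the commanded pose from where the row before left it; what a row does not reach is not made up. A row lasts 1/10 s, in which the tool goes at most 50 mm and 8.59 degrees, less where a joint would pass 70% of its speed; a pose out of reach is approached as far as the arm can. A call with a gripper value outside its range is refused whole. The fingers move at their own pace and stop on an object; "newtons" is the grip in N (left out, the last holds). Time passes only in rows, so rows that do not move let the fingers close. It gives the time, the measured TCP pose, the force and the opening at its end, in the units of the state.
- status.get_obs(): the state, without advancing time (a new reading comes with each control period).
- cams.read_camera(name): name is "side" or "top"; returns a dict with "pixels" (480x640x3 uint8, red, green, blue), "mtx" (3x3 intrinsics, pixels), "dist_coeffs" ([k1, k2, p1, p2, k3] as OpenCV has them; the pictures are not rectified), "T" (4x4, takes a point from camera to world coordinates). Camera axes: x right, y down, z forward; pixel columns grow to the right and rows downward; lengths in m; the calibration is good to about 2 mm. A picture is of the moment at which its call begins. There is no depth.
- order.hand_in(): hands the job in, once; it reports no verdict.
Trained networks look in the newest picture that a camera, given by its name, has taken for a name from the list of things; names that differ only in an ending like _2 or _b are one class to them, and where a whole thing is asked for, a point or a joint stands for the part that bears it (a point fixed in the world has none). Each returns a list of dicts, best first, with "score" (0 to 1); they miss things now and then, are a little off and sometimes report something else, mostly with a low value. They report only what shows in the picture. A call takes as long as a camera call. They do not tell look-alikes from the thing itself.
- models.silhouettes(camera, query): "region" (480x640 bool, what is visible of it) and "box" ([centre column, centre row, width, height] in pixels, round what is visible of it).
- models.place_of(camera, query): "position" ([row, column] in pixels: a listed point, or the origin of a listed thing).
The state is a dict: "t": time; "q": joint angles; "joint_vel": joint speeds; "joint_torque": joint torques, N m; "eef_pos": TCP position; "tool_rot": TCP orientation; "contact_force": force on the tool from outside, world axes, zero at the start; "torque": the same for the moment, N m; "gripper_width": opening from 0.0 (shut) to 1.0 (fully open).
Only numpy, scipy, OpenCV 4.12 (cv2) and the standard library are available. Lean on these libraries where they do the work, as an engineer would, in place of code of your own. Each camera call takes 0.05 s, during which the arm holds its last target.

## Working session

There is one attempt and no reset: what is moved stays moved. The work goes in short steps, Python scripts to look and compute and a tool call to move; the robot and the scene stay as the last step left them, time stands still between calls to the robot, and variables do not carry over. Pictures are saved under pics/ and viewed, and the job is handed in when it is done.

Besides the shell and the picture viewer there is one more tool, called after "Call:" as name(argument=value, ...) on one line, values as JSON. move_arm: Moves the arm, as the interface text tells. Its arguments: {"type":"object","properties":{"steps":{"type":"array"},"newtons":{"type":"number"}},"required":["steps"]}

```bash
ls; mkdir -p pics; python3 - <<'E'
from station import status,cams,models
import cv2
o=status.get_obs();print({k:(o[k]) for k in o})
for c in("side","top"):
    r=cams.read_camera(c);cv2.imwrite(f"pics/{c}0.png",r["pixels"][:,:,::-1]);print(c,r["mtx"].tolist(),r["dist_coeffs"],r["T"].round(4).tolist())
    for n in("spindle","pin_tip","spring_tip","stand","seat","white_cup","red_cup","cradle"):
        print(n,[(round(d["score"],2),[round(float(x)) for x in d["position"]]) for d in models.place_of(c,n)])
E
```

```text
pics
{'t': 0.0, 'q': array([-1.39008098,  0.47779337,  0.02234818,  1.55644693, -0.0114999 ,
        1.1093181 , -0.0831168 ]), 'joint_vel': array([ 1.07466013e-03, -4.06508866e-04,  1.31723727e-04,  1.45413433e-03,
        6.29050351e-04,  9.12609641e-05, -2.53474401e-04]), 'joint_torque': array([ 1.29336013e-04, -5.96452439e+01,  1.60799369e+00, -2.81198269e+01,
        1.24275152e-02,  9.17411700e-03, -2.48063679e-05]), 'eef_pos': array([0.19211102, 0.64651077, 0.25533228]), 'tool_rot': array([-6.22609175e-05,  1.43907527e-01,  9.89590713e-01, -9.16604822e-04]), 'contact_force': array([-0.25758114, -0.91741321, -0.04176456]), 'torque': array([ 0.00706215,  0.01131348, -0.00270144]), 'gripper_width': 1.006550717375881}
side [[509.81714344292556, 0.0, 322.8067215579901], [0.0, 509.81714344292556, 236.4994744696766], [0.0, 0.0, 1.0]] [0.0273059 0.        0.        0.        0.       ] [[-0.9899, -0.1068, 0.0933, 0.3101], [-0.1412, 0.6831, -0.7165, 1.1413], [0.0128, -0.7224, -0.6913, 1.1487], [0.0, 0.0, 0.0, 1.0]]
spindle [(0.77, [308, 346]), (0.72, [193, 339]), (0.71, [184, 293]), (0
[... 386 characters left out ...]
, 291])]
top [[513.8814612775095, 0.0, 310.9857135084974], [0.0, 513.8814612775095, 239.0845919789538], [0.0, 0.0, 1.0]] [-0.00473891  0.          0.          0.          0.        ] [[0.0059, -0.9828, 0.1844, 0.2162], [-1.0, -0.0068, -0.004, 0.0393], [0.0052, -0.1844, -0.9828, 1.4416], [0.0, 0.0, 0.0, 1.0]]
spindle [(0.89, [204, 401]), (0.79, [254, 411]), (0.73, [343, 433])]
pin_tip [(0.91, [197, 438]), (0.67, [310, 422]), (0.61, [266, 392]), (0.61, [310, 232]), (0.48, [158, 415])]
spring_tip [(0.61, [384, 451]), (0.58, [253, 242]), (0.42, [249, 435])]
stand [(0.72, [210, 243])]
seat [(0.88, [205, 239])]
white_cup [(0.74, [214, 269])]
red_cup [(0.86, [193, 203])]
cradle [(0.79, [202, 401])]
```

View pics/side0.png

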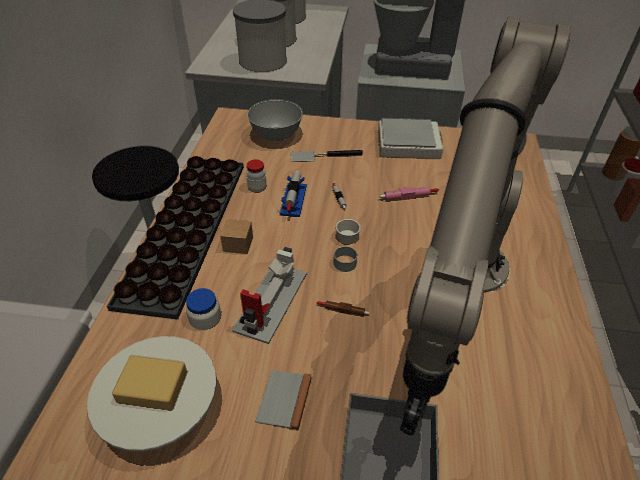

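View pics/top0.png

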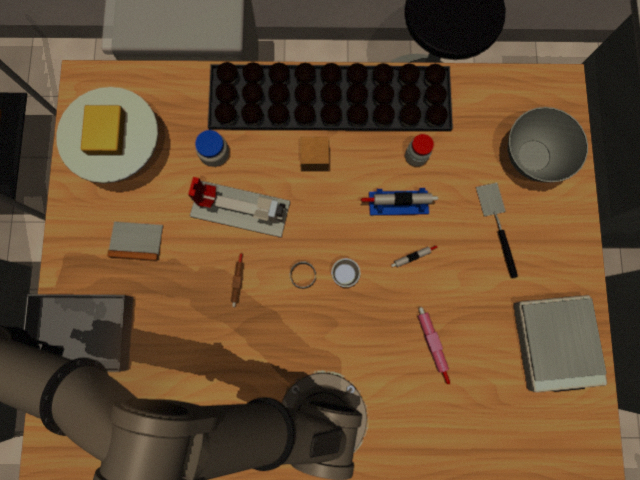

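```bash
python3 - <<'E'
import cv2,numpy as np
t=cv2.imread("pics/top0.png");s=cv2.imread("pics/side0.png")
a=cv2.resize(t[165:285,340:460],(400,400),interpolation=2);b=cv2.resize(t[160:260,170:310],(400,286),interpolation=2)
c=cv2.resize(s[160:230,260:360],(400,280),interpolation=2);d=cv2.resize(s[240:345,220:325],(400,400)[:2],interpolation=2)
im=np.zeros((600,800,3),np.uint8)
im[:300,:400]=cv2.resize(a,(400,300)) if 0 else a[:300];im[:286,400:]=b;im[310:590,:400]=c;im[300:600,400:700]=cv2.resize(d,(300,300))
cv2.imwrite("pics/crop.png",im)
E
```

```text
(no output)
```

View pics/crop.png

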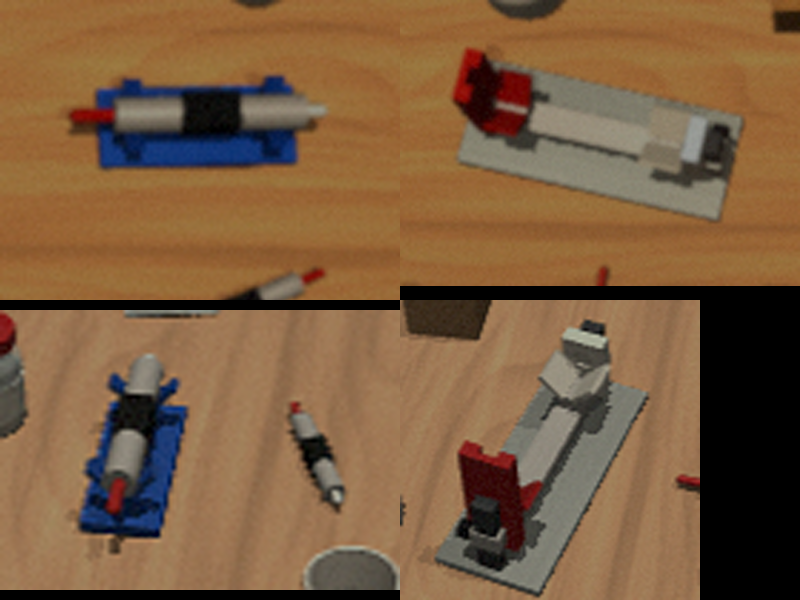

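```bash
cat > h.py <<'E'
import numpy as np,cv2
from station import status,cams,models
def cam(c):
    r=cams.read_camera(c);r["im"]=r["pixels"];return r
def back(r,uv,z):
    uv=np.asarray(uv,float).reshape(-1,1,2)
    n=cv2.undistortPoints(uv,r["mtx"],r["dist_coeffs"]).reshape(-1,2)
    d=np.c_[n,np.ones(len(n))]@r["T"][:3,:3].T;o=r["T"][:3,3]
    return o+d*((z-o[2])/d[:,2])[:,None]
def proj(r,P):
    Ti=np.linalg.inv(r["T"]);rv=cv2.Rodrigues(Ti[:3,:3])[0]
    return cv2.projectPoints(np.asarray(P,float).reshape(-1,1,3),rv,Ti[:3,3],r["mtx"],r["dist_coeffs"])[0].reshape(-1,2)
def frame(p,L):  # p=x,y,yaw ; yaw: angle of local y from world y
    c,s=np.cos(p[2]),np.sin(p[2]);L=np.asarray(L,float)
    return np.c_[p[0]+c*L[:,0]-s*L[:,1],p[1]+s*L[:,0]+c*L[:,1],L[:,2]]
E
python3 - <<'E'
from h import *
for c in("top","side"):
    r=cam(c)
    for n in ("spindle","stand","cradle"):
        for d in models.silhouettes(c,n)[:5]:
            m=d["region"].astype(np.uint8);pts=np.argwhere(m)[:,::-1].astype(np.float32)
            rc=cv2.minAreaRect(pts);print(c,n,round(d["score"],2),np.round(d["box"]),len(pts),np.round(rc[0],1),np.round(rc[1],1),round(rc[2],1))
            if c=="top" and n=="spindle":
                print(back(r,[rc[0]],.05).round(4)); b=cv2.boxPoints(rc);print(back(r,b,.05).round(4).tolist())
            if c=="top" and n=="stand": print(back(r,cv2.boxPoints(rc),.01).round(3).tolist())
    q=lambda n:[(round(d["score"],2),d["position"]) for d in models.place_of(c,n)][:4]
    for n,z in(("spindle",.05),("pin_tip",.05),("spring_tip",.05),("seat",.062),("white_cup",.062),("red_cup",.062),("stand",0),("cradle",0)):
        for s,p in q(n): print(c,n,s,np.round(p),back(r,[[p[1],p[0]]],z)[0].round(3))
E
```

```text
top spindle 0.94 [236. 279.  12.  52.] 368 [236.3 280. ] [ 9.7 52.4] 9.5
[[0.3631 0.2357 0.05  ]]
[[0.2953, 0.258, 0.05], [0.4363, 0.2394, 0.05], [0.432, 0.2131, 0.05], [0.2913, 0.2321, 0.05]]
top spindle 0.83 [415. 258.  41.  22.] 290 [413.5 256.1] [ 7.7 46.6] 65.2
[[ 0.4319 -0.2478  0.05  ]]
[[0.4141, -0.1849, 0.05], [0.4691, -0.3028, 0.05], [0.4497, -0.311, 0.05], [0.395, -0.1933, 0.05]]
top spindle 0.63 [435. 346.  31.  74.] 732 [433.2 345.6] [75.9 12.7] 70.8
[[ 0.1917 -0.2928  0.05  ]]
[[0.2803, -0.2464, 0.05], [0.2917, -0.2792, 0.05], [0.105, -0.3382, 0.05], [0.0942, -0.3062, 0.05]]
top spindle 0.6 [399. 200.  74.  12.] 627 [399. 199.] [12. 72.] 90.0
[[ 0.5932 -0.212   0.05  ]]
[[0.6098, -0.1114, 0.05], [0.6113, -0.3137, 0.05], [0.5766, -0.3123, 0.05], [0.5751, -0.111, 0.05]]
top stand 0.96 [237. 209.  97.  60.] 3678 [236.4 208. ] [100.1  39.7] 13.7
[[0.551, 0.399, 0.01], [0.666, 0.378, 0.01], [0.597, 0.095, 0.01], [0.484, 0.121, 0.01]]
top cradle 0.88 [398. 202.  55.  29.] 829 [398.  201.8] [26.6 59.8] 88.7
top cradle 0.32 [302. 275.  27.  28.] 110 [300.8 274.8] [23.2 26.9] 15
[... 1519 characters left out ...]
 284.] [0.557 0.123 0.05 ]
side spindle 0.56 [307. 347.] [0.354 0.267 0.05 ]
side pin_tip 0.87 [197. 379.] [ 0.297 -0.218  0.05 ]
side pin_tip 0.84 [171. 299.] [ 0.59  -0.323  0.05 ]
side pin_tip 0.75 [316. 367.] [0.298 0.288 0.05 ]
side pin_tip 0.49 [209. 343.] [ 0.411 -0.14   0.05 ]
side spring_tip 0.49 [210. 286.] [ 0.595 -0.102  0.05 ]
side spring_tip 0.37 [300. 313.] [0.448 0.259 0.05 ]
side seat 0.8 [285. 269.] [0.577 0.233 0.062]
side white_cup 0.97 [262. 284.] [0.553 0.14  0.062]
side white_cup 0.32 [187. 256.] [ 0.716 -0.193  0.062]
side red_cup 0.22 [210. 288.] [ 0.586 -0.094  0.062]
side stand 0.91 [300. 273.] [0.57  0.234 0.   ]
side cradle 0.94 [198. 293.] [ 0.595 -0.226  0.   ]
```

```bash
cat > fit.py <<'E'
from h import *
from scipy.optimize import least_squares
from scipy.ndimage import map_coordinates,gaussian_filter
def edgefit(rs,chan,p0,hx,hy,h,skip=lambda c,l:False,rng=5):
    # rectangle prism hx,hy, height h; outer outline
    cent=[r["T"][:3,3] for r in rs]
    obs=[]
    p=np.array(p0,float)
    for it in range(4):
        obs=[]
        for ci,r in enumerate(rs):
            im=gaussian_filter(chan(r["im"]),0.8)
            for (nx,ny) in((1,0),(-1,0),(0,1),(0,-1)):
                nw=frame([0,0,p[2]],[[nx,ny,0]])[0]
                mid=frame(p,[[nx*hx,ny*hy,h]])[0]
                z=0. if (cent[ci]-mid)@nw>0 else h
                for t in np.linspace(-.93,.93,40):
                    l=[nx*hx if nx else t*hx, ny*hy if ny else t*hy, z]
                    a=proj(r,frame(p,[l]))[0];b=proj(r,frame(p,[[l[0]+.002*nx,l[1]+.002*ny,z]]))[0]
                    n=(b-a)/np.linalg.norm(b-a)
                    s=np.arange(-rng,rng+.01,.25);q=a+s[:,None]*n
                    g=np.gradient(map_coordinates(im,[q[:,1],q[:,0]],order=1),.25)
                    k=np.argmax(g)
                    if g[k]<12 or k in(0,len(s)-1):continue
                    obs.append((ci,l,n,q[k]))
        def res(p):
            out=[]
            for ci in range(len(rs)):
                o=[x for x in obs if x[0]==ci]
                if not o: continue
                pr=proj(rs[ci],frame(p,[x[1] for x in o]))
                out.append(np.einsum('ij,ij->i',pr-np.array([x[3] for x in o]),np.array([x[2] for x in o])))
            return np.concatenate(out)
        f=least_squares(res,p,loss="soft_l1",f_scale=.4,x_scale=[.01,.01,.05]);p=f.x
        rng=max(2.,rng-1)
    e=res(p);return p,len(e),np.median(abs(e))
sat=lambda im:cv2.cvtColor(im,cv2.COLOR_RGB2HSV)[:,:,1].astype(float)
hue=lambda im:im[:,:,0].astype(float)-im[:,:,2].astype(float)
if __name__=="__main__":
    T=cam("top");S=cam("side")
    for nm,rs in(("top",[T]),("side",[S]),("both",[T,S])):
        print(nm,"stand",*edgefit(rs,hue,[.57,.234,-.28],.055,.135,.01))
        print(nm,"cradle",*edgefit(rs,hue,[.594,-.227,0],.035,.085,.008))
E
python3 fit.py
```

```text
top stand [ 0.57438915  0.23888798 -0.21795728] 150 0.22938724835281477
top cradle [ 0.59591394 -0.21839054  0.02723198] 131 0.2431722662266294
side stand [ 0.57412735  0.23851962 -0.21959183] 126 0.2252881062690198
side cradle [ 0.59529291 -0.21792843  0.0278965 ] 140 0.24487504817284994
both stand [ 0.57427075  0.23876592 -0.21846395] 277 0.2429891519900833
both cradle [ 0.59559528 -0.21831863  0.02739919] 270 0.24967851218556691
```

```bash
python3 - <<'E'
from h import *
P=[.5956,-.2183,.0274];Q=[.5743,.2388,-.2185]
for c in("top","side"):
    r=cam(c);im=r["im"].astype(int);g=im.max(2)
    o=proj(r,frame(P,[[0,0,.05]]))[0];print(c,o)
    m=(g<45);m2=np.zeros_like(m);x,y=o.astype(int);m2[y-12:y+12,x-14:x+14]=m[y-12:y+12,x-14:x+14]
    n,l,st,ce=cv2.connectedComponentsWithStats(m2.astype(np.uint8));k=1+np.argmax(st[1:,4]);print(st[k],ce[k],back(r,[ce[k]],.064 if c=="top" else .058))
    # overlays
    k=5;ox,oy=(170,155) if c=="top" else (225,235);w,hh=(140,110) if c=="top" else(100,110)
    v=cv2.resize(r["im"][oy:oy+hh,ox:ox+w][:,:,::-1].copy(),None,fx=k,fy=k,interpolation=cv2.INTER_CUBIC)
    for dh,col in((0,(0,255,0)),(.011,(0,255,255)),(.022,(255,0,255))):
        for L in([[-.025,.104,.137+dh],[.025,.104,.137+dh]],[[-.022,-.089,.086+dh],[.022,-.089,.086+dh]]):
            a,b=(proj(r,frame(Q,L))-[ox,oy]+.5)*k
            cv2.line(v,tuple(a.astype(int).tolist()),tuple(b.astype(int).tolist()),col,1)
    cv2.imwrite(f"pics/ov_{c}.png",v)
E
```

```text
top [401.21007786 198.16887495]
[393 192  20  14 228] [402.95614035 199.        ] [[ 0.58943964 -0.22048969  0.064     ]]
side [292.48768788 188.53346265]
[288 180  13  17 107] [293.91588785 186.05607477] [[ 0.59117775 -0.22263397  0.058     ]]
```

View pics/ov_top.png

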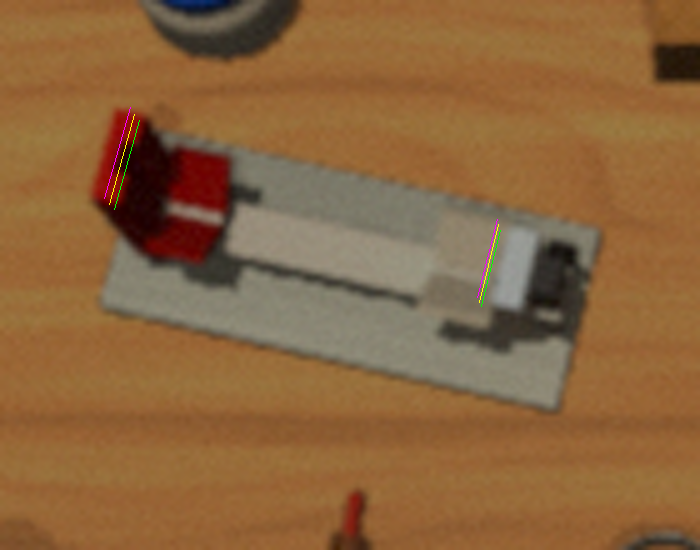

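View pics/ov_side.png

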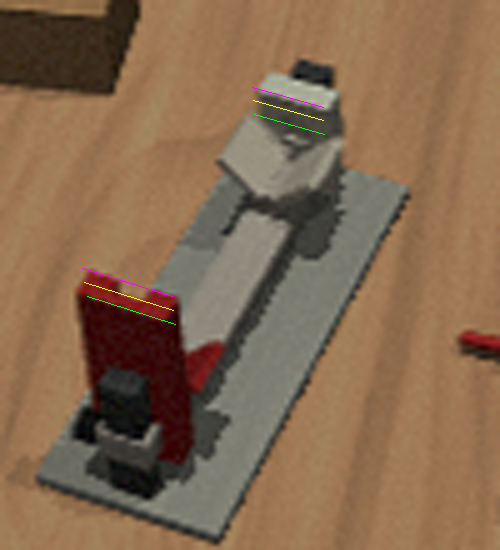

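Call:
move_arm(steps=[1,2,-4.4,0,0,0,-4,1,2,-4.4,0,0,0,-4,1,2,-4.4,0,0,0,-4,1,2,-4.4,0,0,0,-4,1,2,-4.4,0,0,0,-4,1,2,-4.4,0,0,0,-4,1,2,-4.4,0,0,0,-4,1,2,-4.4,0,0,0,-4])

```text
t: 3.1
eef_pos: [0.3528, 0.2933, 0.2566]
tool_rot: [0.0, 0.412, 0.911, 0.0]
contact_force: [0.8, 0.8, 0.1]
gripper_width: 1.001
```

Call:
move_arm(steps=[1,2,-4.4,0,0,0,-4,1,2,-4.4,0,0,0,-4,1,2,-4.4,0,0,0,-4,1,2,-4.4,0,0,0,-4,1,2,-4.4,0,0,0,-4,1,2,-4.4,0,0,0,-4,1,2,-4.4,0,0,0,-4,1,2,-4.4,0,0,0,-4])

```text
t: 3.9
eef_pos: [0.5129, -0.0587, 0.2568]
tool_rot: [0.0, 0.647, 0.762, 0.001]
contact_force: [0.7, 0.6, -0.4]
gripper_width: 0.998
```

Call:
move_arm(steps=[1,2.05,-4.05,0,0,0,-4,1,2.05,-4.05,0,0,0,-3.8,1,2.05,-4.05,0,0,0,0,1,2.1,-4.05,-2,0,0,0,1,0,0,-4,0,0,0,1,0,0,-4,0,0,0,1,0,0,-3,0,0,0,1,0,0,0,0,0,0])

```text
t: 4.7
eef_pos: [0.5921, -0.2176, 0.1221]
tool_rot: [-0.004, 0.697, 0.717, -0.002]
contact_force: [-0.7, 0.2, -0.8]
gripper_width: 1.001
```

```bash
python3 - <<'E'
from h import *
o=status.get_obs();print(o["eef_pos"],o["tool_rot"],o["contact_force"])
S=cam("side");T=cam("top")
a=cv2.resize(S["im"][120:240,230:370,::-1],(700,600),interpolation=2)
b=cv2.resize(T["im"][150:270,330:470,::-1],(700,600),interpolation=2)
cv2.imwrite("pics/g1.png",np.hstack([cv2.resize(a,(400,343)),cv2.resize(b,(400,343))]))
E
```

```text
[ 0.59210694 -0.21757088  0.12209909] [-0.00353786  0.69677009  0.71728334 -0.00188008] [-0.71378846  0.18377568 -0.82385484]
```

View pics/g1.png

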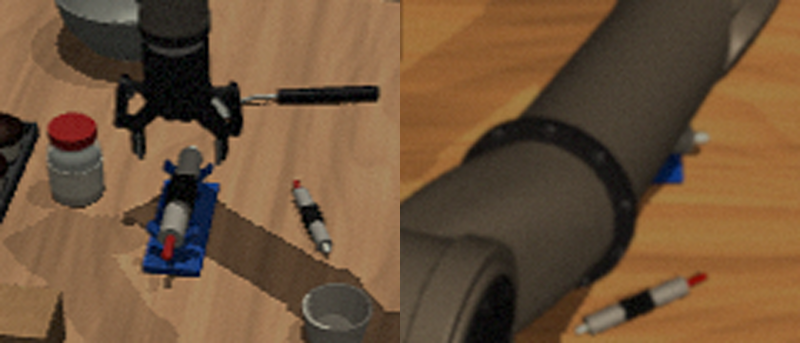

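Call:
move_arm(steps=[1,0.3,-0.3,-2,0,0,0,1,0,0,-2,0,0,0,1,0,0,-1,0,0,0,1,0,0,0,0,0,0])

```text
t: 5.2
eef_pos: [0.598, -0.2218, 0.0768]
tool_rot: [0.0, 0.697, 0.717, 0.0]
contact_force: [-1.2, 0.1, 0.1]
gripper_width: 1.003
```

Call:
move_arm(steps=[1,-0.25,0.1,-1,0,0,0,1,0,0,-1,0,0,0,1,0,0,0,0,0,0,1,0,0,0,0,0,0])

```text
t: 5.6
eef_pos: [0.5952, -0.2209, 0.0562]
tool_rot: [-0.0, 0.697, 0.717, -0.0]
contact_force: [0.5, -0.9, 0.1]
gripper_width: 0.998
```

```bash
python3 - <<'E'
from h import *
o=status.get_obs();print(o["eef_pos"],o["contact_force"])
S=cam("side")
a=cv2.resize(S["im"][130:230,240:350,::-1],(660,600),interpolation=2)
cv2.imwrite("pics/g2.png",a)
E
```

```text
[ 0.59517883 -0.22093873  0.05624902] [ 0.52694666 -0.92045637  0.14472705]
```

View pics/g2.png

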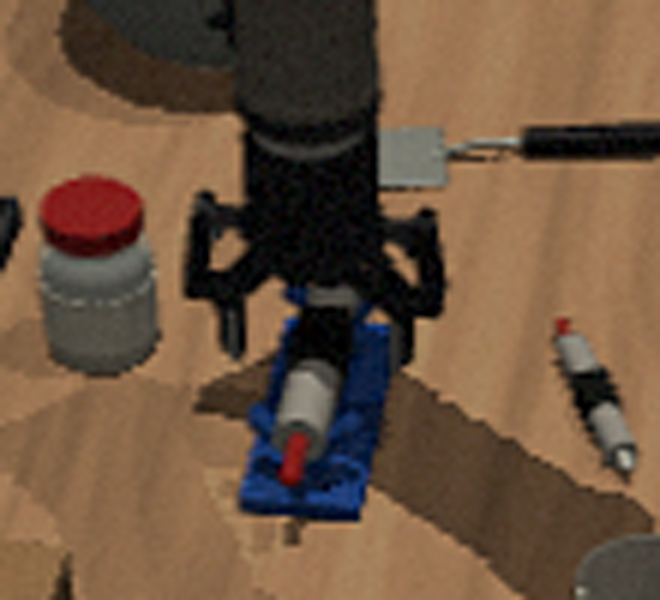

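Call:
move_arm(steps=[-1,0,0,0,0,0,0,-1,0,0,0,0,0,0,-1,0,0,0,0,0,0,-1,0,0,0,0,0,0,-1,0,0,0,0,0,0,-1,0,0,0,0,0,0], newtons=60)

```text
t: 6.25
eef_pos: [0.5935, -0.2212, 0.0566]
tool_rot: [-0.001, 0.697, 0.717, -0.001]
contact_force: [-5.8, 0.7, 8.0]
gripper_width: 0.366
```

Call:
move_arm(steps=[-1,0,0,0.5,0,0,0,-1,0,0,1,0,0,0,-1,0,0,2,0,0,0,-1,0,0,4,0,0,0,-1,0,0,4,0,0,0,-1,0,0,2,0,0,0,-1,0,0,0,0,0,0,-1,0,0,0,0,0,0])

```text
t: 7.05
eef_pos: [0.5952, -0.2205, 0.1912]
tool_rot: [0.0, 0.697, 0.717, 0.0]
contact_force: [-0.7, -0.1, -3.1]
gripper_width: 0.371
```

```bash
python3 - <<'E'
from h import *
o=status.get_obs();print(o["eef_pos"],o["tool_rot"],o["contact_force"],o["torque"])
S=cam("side")
a=cv2.resize(S["im"][100:220,240:350,::-1],(550,600),interpolation=2)
cv2.imwrite("pics/g3.png",a)
E
```

```text
[ 0.59521947 -0.22053023  0.19124941] [2.89880961e-05 6.96705898e-01 7.17356816e-01 2.99067814e-04] [-0.72565516 -0.13073014 -3.0624342 ] [ 0.01366369  0.02355499 -0.01465589]
```

View pics/g3.png

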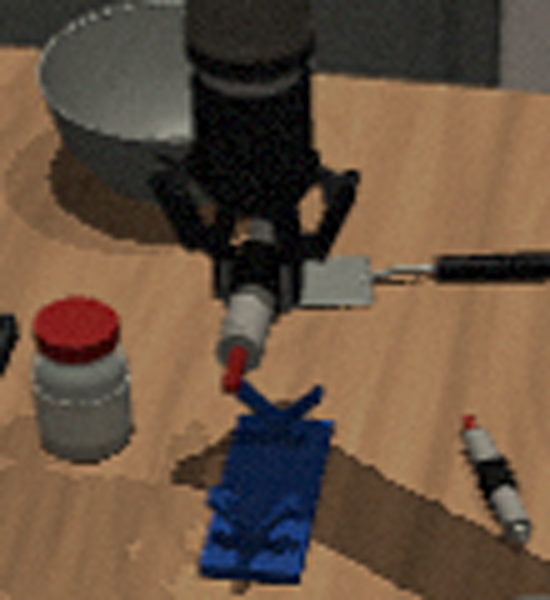

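Call:
move_arm(steps=[-1,0,1,0.5,0,0,0,-1,-0.2,3,0.5,0,0,-2,-1,-0.3,5,0,0,0,-2.2,-1,-0.3,5,0,0,0,-2,-1,-0.3,5,0,0,0,-2,-1,-0.3,5,0,0,0,-2,-1,-0.3,5,0,0,0,-2,-1,-0.3,5,0,0,0,-2])

```text
t: 7.9
eef_pos: [0.5739, 0.1213, 0.2005]
tool_rot: [-0.0, 0.78, 0.625, -0.001]
contact_force: [0.3, 0.4, -2.0]
gripper_width: 0.368
```

Call:
move_arm(steps=[-1,-0.2,4,0,0,0,0,-1,-0.2,3,0,0,0,0,-1,-0.2,2,0,0,0,0,-1,-0.1,0.8,0,0,0,0,-1,0,0,0,0,0,0,-1,0,0,0,0,0,0])

```text
t: 8.5
eef_pos: [0.5682, 0.215, 0.201]
tool_rot: [0.0, 0.781, 0.625, -0.001]
contact_force: [0.0, -1.1, -1.8]
gripper_width: 0.367
```

```bash
cat > look.py <<'E'
import sys
from h import *
o=status.get_obs();p=o["eef_pos"]
Q=[.5743,.2388,-.2185];c,s=np.cos(Q[2]),np.sin(Q[2]);d=p[:2]-Q[:2]
f=o["contact_force"]
print("t",o["t"],"tcp",p.round(4),o["tool_rot"].round(4),"local x,s mm",(c*d[0]+s*d[1])*1e3,(-s*d[0]+c*d[1])*1e3,"F local",c*f[0]+s*f[1],-s*f[0]+c*f[1],f[2],"M",o["torque"].round(2))
if len(sys.argv)>1:
    S=cam("side");T=cam("top")
    a=cv2.resize(S["im"][190:350,210:350,::-1],(525,600),interpolation=2)
    b=cv2.resize(T["im"][150:270,180:300,::-1],(275,275),interpolation=2)
    im=np.zeros((600,800,3),np.uint8);im[:,:525]=a;im[:275,525:]=b
    cv2.imwrite(f"pics/{sys.argv[1]}.png",im)
E
python3 look.py a1
```

```text
t 8.5 tcp [0.5682 0.215  0.201 ] [ 3.000e-04  7.806e-01  6.250e-01 -6.000e-04] local x,s mm -0.832102470354288 -24.591078623959376 F local 0.2567567711396298 -1.1143927955686734 -1.8256377314146064 M [ 0.02 -0.07 -0.  ]
```

View pics/a1.png

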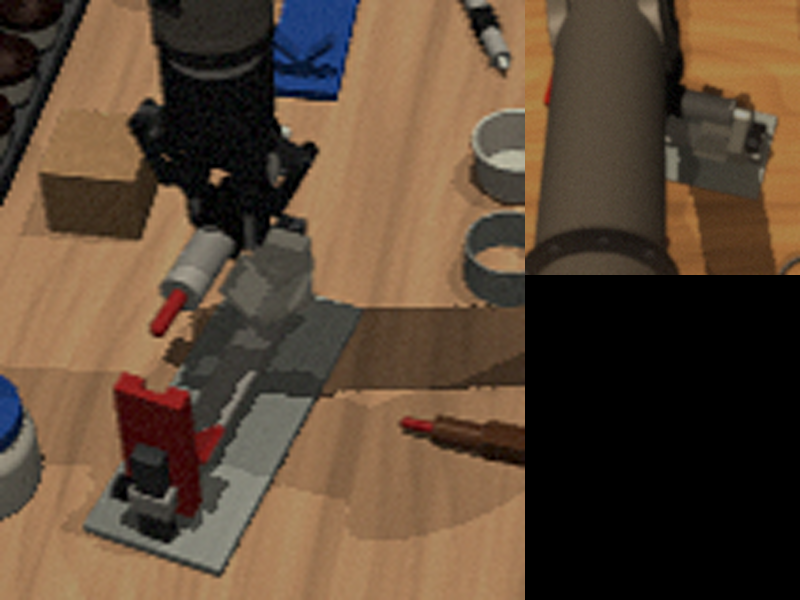

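```bash
python3 - <<'E'
from h import *
r=cam("side");Q=[.5743,.2388,-.2185]
for n in("spring_tip","pin_tip"):
  print(n,[(round(d["score"],2),np.round(d["position"])) for d in models.place_of("side",n)][:4])
for s in(-24.6+118,-24.6+80):
  print(proj(r,frame(Q,[[-.0008,s/1e3,.1944]])))
im=r["im"].astype(int);m=(im[:,:,0]>70)&(im[:,:,1]<0.5*im[:,:,0])&(im[:,:,2]<.6*im[:,:,0]);m[:,:240]=0;m[:,275:]=0;m[:255]=0;m[284:]=0
p=np.argwhere(m)[:,::-1];print(len(p),p.min(0),p.max(0),p.mean(0))
v=p-p.mean(0);u,s,w=np.linalg.svd(v);print(w[0],proj(r,frame(Q,[[-.0008,(-24.6+99)/1e3,.1944]])))
a=proj(r,frame(Q,[[-.0008,(-24.6+118)/1e3,.1944],[-.0008,(-24.6+80)/1e3,.1944]]));d=a[0]-a[1];print(d/np.linalg.norm(d))
E
```

```text
spring_tip [(0.6, array([298., 316.])), (0.57, array([263., 287.])), (0.55, array([191., 437.])), (0.52, array([279., 251.]))]
pin_tip [(0.93, array([225., 287.])), (0.92, array([193., 376.])), (0.72, array([312., 365.])), (0.68, array([207., 340.]))]
[[250.97284868 278.75650334]]
[[257.70199177 268.25688322]]
56 [250 267] [259 278] [254.35714286 272.5       ]
[-0.56571299  0.82460221] [[254.37191312 273.45315685]]
[-0.53958753  0.84192951]
```

Call:
move_arm(steps=[-1,0.1,0.3,-2,0,0,0,-1,0.1,0.3,-2,0,0,0,-1,0,0,-1.5,0,0,0,-1,0,0,-0.5,0,0,0,-1,0,0,0,0,0,0,-1,0,0,0,0,0,0])

```text
t: 9.35
eef_pos: [0.5708, 0.2222, 0.142]
tool_rot: [0.0, 0.78, 0.625, 0.0]
contact_force: [0.1, 0.7, -2.4]
gripper_width: 0.364
```

```bash
python3 look.py a2
```

```text
t 9.35 tcp [0.5708 0.2222 0.142 ] [2.000e-04 7.803e-01 6.254e-01 5.000e-04] local x,s mm 0.22756794673982988 -16.951812578720794 F local -0.1020363643354465 0.7310752506639899 -2.3559081035316645 M [ 0.   -0.01  0.03]
```

View pics/a2.png

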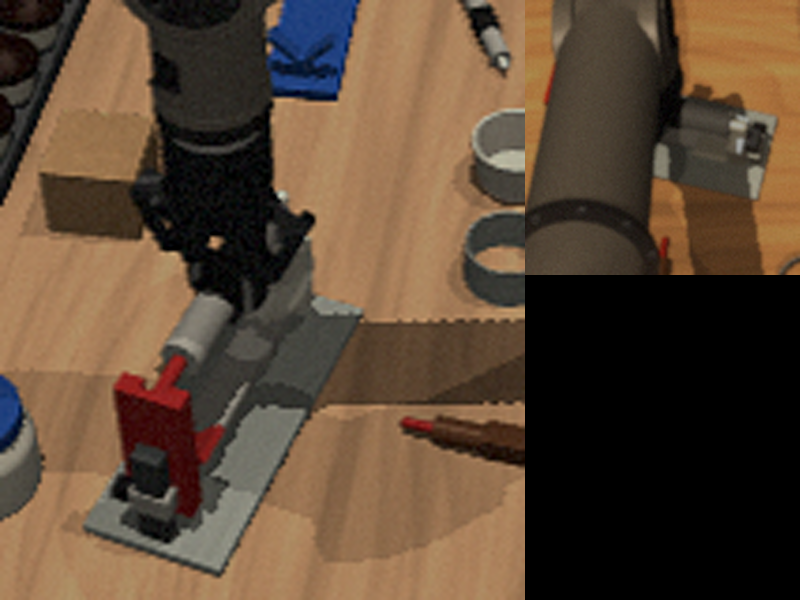

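Call:
move_arm(steps=[-1,0,0,-0.6,0,0,0,-1,0.1,0.4,0,0,0,0,-1,0.1,0.4,0,0,0,0,-1,0.04,0.2,0,0,0,0,-1,0.04,0.2,0,0,0,0,-1,0.04,0.2,0,0,0,0,-1,0,0,0,0,0,0])

```text
t: 10.15
eef_pos: [0.5732, 0.2354, 0.1351]
tool_rot: [0.0, 0.78, 0.625, -0.001]
contact_force: [-2.3, -6.2, -1.6]
gripper_width: 0.362
```

```bash
python3 look.py a3
```

```text
t 10.15 tcp [0.5732 0.2354 0.1351] [ 4.000e-04  7.803e-01  6.254e-01 -9.000e-04] local x,s mm -0.3627690579853073 -3.516894929065228 F local -0.8856540963611095 -6.527747649361286 -1.5899023054797363 M [-1.14  0.4   0.05]
```

View pics/a3.png

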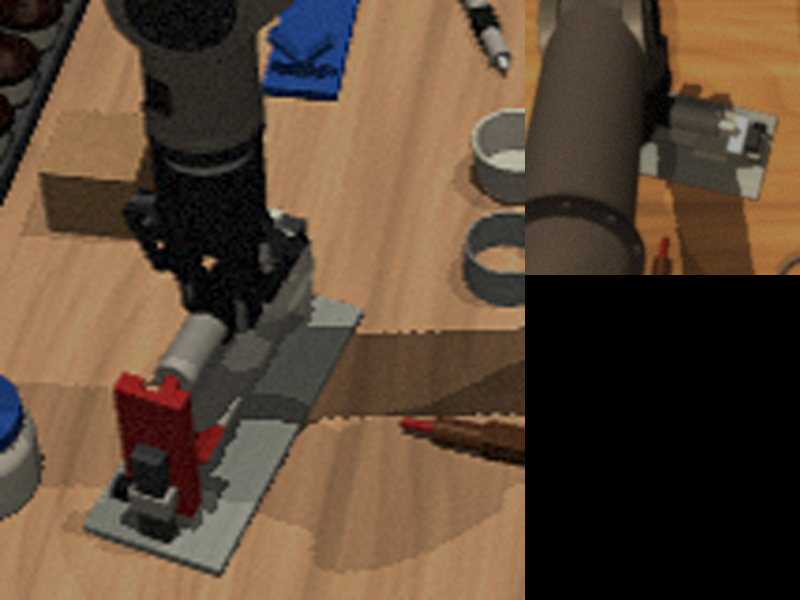

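Call:
move_arm(steps=[-1,-0.04,-0.2,0,0,0,0,-1,-0.1,-0.5,0,0,0,0,-1,0,0,0,0,0,0])

```text
t: 10.55
eef_pos: [0.572, 0.2286, 0.1353]
tool_rot: [0.0, 0.781, 0.625, -0.0]
contact_force: [-0.7, -2.2, -2.8]
gripper_width: 0.365
```

```bash
python3 look.py
```

```text
t 10.55 tcp [0.572  0.2286 0.1353] [ 1.000e-04  7.805e-01  6.251e-01 -1.000e-04] local x,s mm 0.008902934990139433 -10.423204880035842 F local -0.257476310814669 -2.2943329236755696 -2.7745455929856453 M [-0.62  0.11  0.02]
```

Call:
move_arm(steps=[-1,0,0,0,0,0,0])

```text
t: 10.65
eef_pos: [0.5722, 0.2295, 0.1354]
tool_rot: [0.0, 0.78, 0.625, 0.0]
contact_force: [-0.2, -1.9, -2.6]
gripper_width: 0.367
```

```bash
python3 look.py
```

```text
t 10.65 tcp [0.5722 0.2295 0.1354] [0.000e+00 7.803e-01 6.254e-01 2.000e-04] local x,s mm -0.006999277227757398 -9.483253648857065 F local 0.2271847734852301 -1.9448602894675897 -2.6480473509181555 M [-0.68  0.1  -0.01]
```

```bash
python3 - <<'E'
from h import *
r=cam("side");Q=[.5743,.2388,-.2185]
k=10;ox,oy=232,265;v=cv2.resize(r["im"][oy:oy+60,ox:ox+60][:,:,::-1].copy(),None,fx=k,fy=k,interpolation=cv2.INTER_CUBIC)
def ln(L,col):
    a,b=(proj(r,frame(Q,L))-[ox,oy]+.5)*k;cv2.line(v,tuple(a.astype(int).tolist()),tuple(b.astype(int).tolist()),col,1)
for h in(.010,.016,.022):
  for x in(-.009,.009): ln([[x,.104,.137+h],[x,.112,.137+h]],(0,255,255))
  ln([[-.025,.104,.137+h],[.025,.104,.137+h]],(255,255,0))
for x in(-.006,.006): ln([[x,.071,.1288],[x,.1085,.1288]],(0,255,0))
cv2.imwrite("pics/z1.png",v)
E
```

```text
(no output)
```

View pics/z1.png

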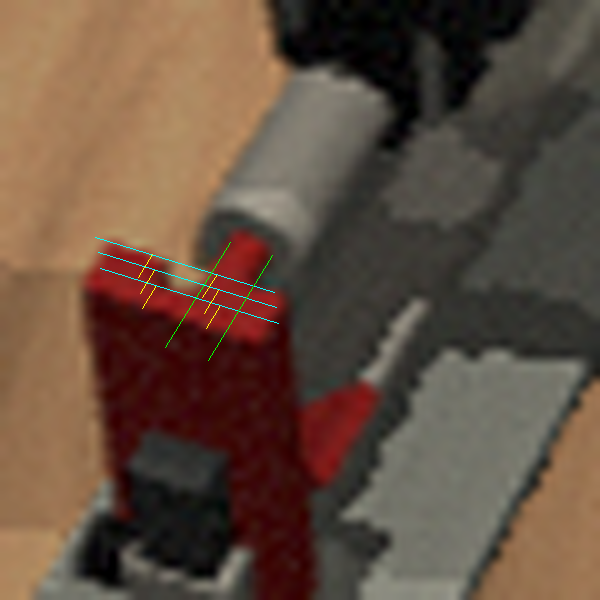

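Call:
move_arm(steps=[-1,-0.1,-0.4,0,0,0,0,-1,-0.1,-0.5,0,0,0,0,-1,0,0,0,0,0,0,-1,0,0,0,0,0,0])

```text
t: 11.1
eef_pos: [0.5702, 0.221, 0.1355]
tool_rot: [-0.0, 0.78, 0.626, 0.0]
contact_force: [-0.2, 0.9, -2.0]
gripper_width: 0.364
```

```bash
python3 look.py; python3 - <<'E'
from h import *
r=cam("side");Q=[.5743,.2388,-.2185]
o=status.get_obs();p=o["eef_pos"];print(o["contact_force"],o["torque"])
k=8;ox,oy=230,250;v=cv2.resize(r["im"][oy:oy+75,ox:ox+70][:,:,::-1].copy(),None,fx=k,fy=k,interpolation=cv2.INTER_CUBIC)
v=np.clip(v.astype(float)*1.5,0,255).astype(np.uint8)
u=v.copy()
ax=np.array([.2168,.9762,0]);lx=np.array([.9762,-.2168,0])
def ln(A,col):
    a,b=(proj(r,A)-[ox,oy]+.5)*k;cv2.line(v,tuple(a.astype(int).tolist()),tuple(b.astype(int).tolist()),col,1)
c=p+[0,0,-.0066]
for x in(-.006,.006): ln([c+.08*ax+lx*x,c+.118*ax+lx*x],(0,255,0))
for x in(-.015,.015): ln([c+.03*ax+lx*x,c+.08*ax+lx*x],(255,0,0))
for h in(.016,.022):
  for x in(-.025,-.009,.009,.025): ln(frame(Q,[[x,.104,.137+h],[x,.112,.137+h]]),(0,255,255))
cv2.imwrite("pics/z2.png",np.hstack([u[:,:400],v[:,:400]]))
E
```

```text
t 11.1 tcp [0.5702 0.221  0.1355] [-2.000e-04  7.801e-01  6.256e-01  4.000e-04] local x,s mm -0.1463994759710024 -18.30332787356141 F local -0.36168348200741496 0.8408720714472374 -2.022703133967557 M [ 0.01 -0.01  0.04]
[-0.17120424  0.09760751 -1.74834847] [-0.02537283  0.00931274  0.02588582]
```

View pics/z2.png

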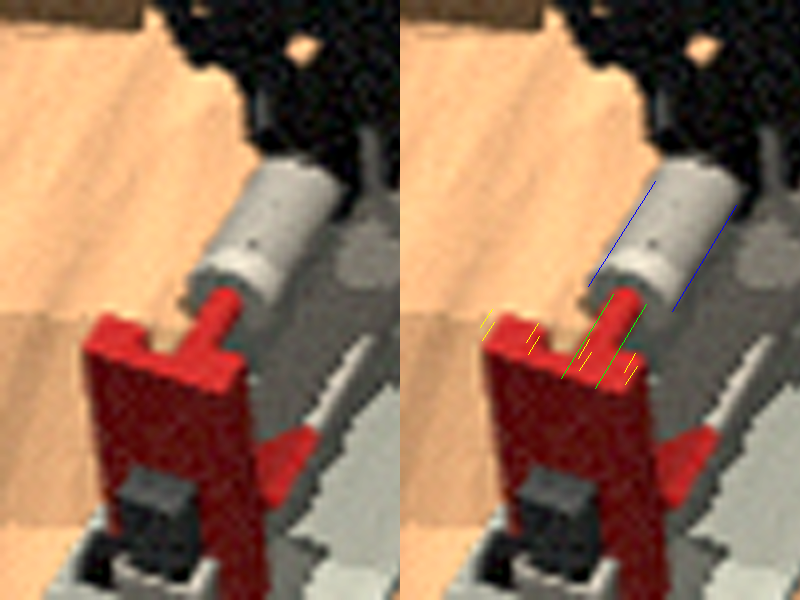

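```bash
python3 - <<'E'
from h import *
from scipy.ndimage import gaussian_filter1d
r=cam("side");Q=[.5743,.2388,-.2185]
im=r["im"].astype(float);R=im[:,:,0]-im[:,:,1]
for row in range(298,324,2):
    g=gaussian_filter1d(R[row],.7);d=np.gradient(g)
    c=np.arange(252,272);k=c[np.argmin(d[c])];y0,y1,y2=d[k-1:k+2];sub=k+.5*(y0-y2)/(y0-2*y1+y2)
    # predicted col at that row of the edge with x=-.025+dx
    out=[]
    for dx in(0,-.003):
        P=proj(r,frame(Q,[[-.025+dx,.104,z] for z in np.linspace(.03,.16,60)]))
        out.append(np.interp(row,P[::-1,1][np.argsort(P[::-1,1])],P[::-1,0][np.argsort(P[::-1,1])]))
    print(row,round(sub,2),np.round(out,2),"dx mm",round(-3*(sub-out[0])/(out[1]-out[0]),2))
E
```

```text
298 258.26 [259.45 260.49] dx mm 3.44
300 260.8 [259.68 260.71] dx mm -3.25
302 261.08 [259.91 260.93] dx mm -3.42
304 269.31 [260.13 261.16] dx mm -26.86
306 268.7 [260.36 261.38] dx mm -24.53
308 267.3 [260.59 261.6 ] dx mm -19.83
310 266.09 [260.81 261.82] dx mm -15.64
312 265.2 [261.04 262.05] dx mm -12.38
314 262.36 [261.26 262.27] dx mm -3.28
316 262.67 [261.49 262.49] dx mm -3.54
318 262.84 [261.72 262.71] dx mm -3.4
320 263.03 [261.94 262.93] dx mm -3.28
322 263.08 [262.17 263.16] dx mm -2.78
```

Call:
move_arm(steps=[-1,-0.3,0.07,0,0,0,0,-1,0.1,0.4,0,0,0,0,-1,0.1,0.4,0,0,0,0,-1,0,0,0,0,0,0,-1,0,0,0,0,0,0])

```text
t: 11.7
eef_pos: [0.5689, 0.2288, 0.1351]
tool_rot: [0.0, 0.78, 0.626, -0.001]
contact_force: [-1.3, -2.1, -1.2]
gripper_width: 0.366
```

```bash
python3 look.py
```

```text
t 11.7 tcp [0.5689 0.2288 0.1351] [ 2.000e-04  7.802e-01  6.256e-01 -5.000e-04] local x,s mm -3.121243976701714 -10.98727529580931 F local -0.7780298807723927 -2.3053138172659025 -1.2427992655923579 M [-0.5  0.2  0.1]
```

Call:
move_arm(steps=[-1,-0.1,-0.5,0,0,0,0,-1,-0.3,-0.05,0,0,0,0,-1,0,0,0,0,0,0])

```text
t: 12.0
eef_pos: [0.5649, 0.2234, 0.1354]
tool_rot: [0.0, 0.78, 0.625, 0.0]
contact_force: [0.2, -0.8, -2.8]
gripper_width: 0.368
```

```bash
python3 look.py;python3 - <<'E'
from h import *
r=cam("side");Q=[.5743,.2388,-.2185]
p=status.get_obs()["eef_pos"]
k=14;ox,oy=236,280;v=cv2.resize(r["im"][oy:oy+40,ox:ox+40][:,:,::-1].copy(),None,fx=k,fy=k,interpolation=cv2.INTER_CUBIC)
v=np.clip(v.astype(float)*1.7,0,255).astype(np.uint8)
cv2.imwrite("pics/z3.png",v)
E
```

```text
t 12.0 tcp [0.5649 0.2234 0.1354] [0.000e+00 7.804e-01 6.253e-01 1.000e-04] local x,s mm -5.808764413884703 -17.11324603260159 F local 0.3629870398552311 -0.7177548489326079 -2.797193007729635 M [-0.28 -0.12 -0.11]
```

View pics/z3.png

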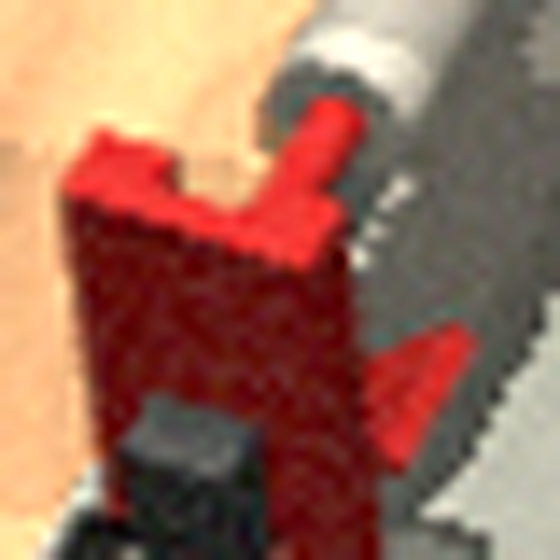

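```bash
python3 - <<'E'
from h import *
from scipy.optimize import least_squares
r=cam("side");Q=[.5743,.2388,-.2185]
px=(np.array([[105,130],[345,208],[65,195],[310,270],[178,152],[180,193]])+.5)/14-.5+[236,280]
def model(p):
    dx,dy,h,t=p
    return proj(r,frame(Q,[[.025+dx,.104+dy,.137+h],[-.025+dx,.104+dy,.137+h],[.025+dx,.104+dy+t,.137+h],[-.025+dx,.104+dy+t,.137+h],[.009+dx,.104+dy,.137+h],[.009+dx,.112+dy,.137+h]]))
f=least_squares(lambda p:(model(p)-px).ravel(),[0,0,.015,.02],x_scale=.01);print(f.x*1e3,(model(f.x)-px).round(2).tolist())
f=least_squares(lambda p:(model([p[0],0,p[1],p[2]])-px).ravel(),[0,.015,.02],x_scale=.01);print(f.x*1e3,(f.fun).round(2).tolist())
p=status.get_obs()["eef_pos"]
ax=np.array([.2168,.9762,0]);c=p+[0,0,-.0066]
for s in(.08,.1,.118):print(s,(proj(r,[c+ax*s])[0]-[236,280]+.5)*14-.5)
E
```

```text
[ 15.18713018 -32.46000752 -23.04427262  16.49961708] [[0.22, 0.18], [0.23, -0.1], [0.18, 0.03], [-0.04, 0.06], [0.46, 0.29], [-1.06, -0.45]]
[-5.19974554 21.69492538 15.87230518] [-0.11, 0.05, 0.68, 0.01, -0.16, -0.07, 0.39, 0.2, 0.38, 0.24, -1.21, -0.4]
0.08 [341.050225   116.23009868]
0.1 [293.685328   193.46473173]
0.118 [250.19810077 264.37080608]
```

```bash
python3 - <<'E'
import cv2,numpy as np
t=cv2.imread("pics/top0.png");s=cv2.imread("pics/side0.png")
a=cv2.resize(t[172:212,184:224],(400,400),interpolation=2)
b=cv2.resize(s[284:324,235:275],(400,400),interpolation=2)
c=np.clip(np.hstack([a,b]).astype(float)*1.5,0,255).astype(np.uint8)
cv2.imwrite("pics/z4.png",c)
E
```

```text
(no output)
```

View pics/z4.png

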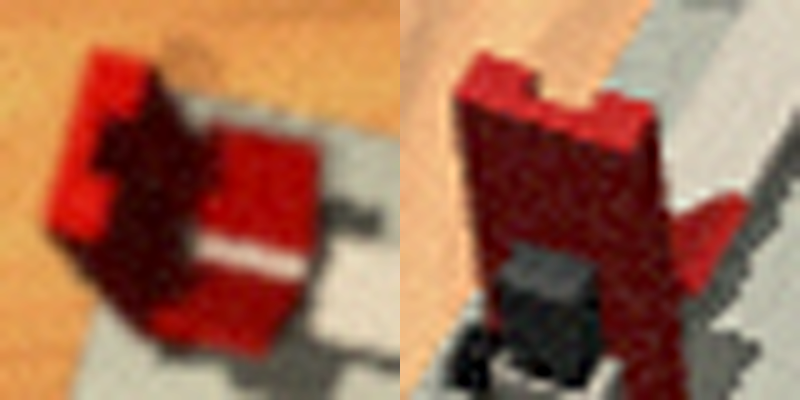

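```bash
python3 - <<'E'
from h import *
from scipy.optimize import least_squares
S=cam("side");T=cam("top");Q=[.5743,.2388,-.2185]
# order +xI,+xO,-xI,-xO,n+mouth,n-mouth
tp=(np.array([[155,68],[93,45],[100,243],[47,225],[143,118],[118,178]])+.5)/10-.5+[184,172]
sp=(np.array([[78,50],[55,98],[258,105],[238,152],[140,72],[203,90]])+.5)/10-.5+[235,284]
def mod(r,p):
    dx,dy,h,t,a=p
    L=np.array([[.025,.104,0],[.025,.104+t,0],[-.025,.104,0],[-.025,.104+t,0],[.009,.104,0],[-.009,.104,0]])
    return proj(r,frame([Q[0],Q[1],Q[2]+a],L+[dx,dy,.137+h]))
for nm,fun in(("both",lambda p:np.r_[(mod(T,p)-tp).ravel(),(mod(S,p)-sp).ravel()]),
   ):
    f=least_squares(fun,[0,0,.015,.02,0],x_scale=.01);print(nm,f.x*1e3);print(f.fun.reshape(-1,2).round(2).tolist())
    f=least_squares(lambda p:fun([*p,0]),[0,0,.015,.02],x_scale=.01);print(nm,f.x*1e3);J=f.jac;print(np.sqrt(np.diag(np.linalg.inv(J.T@J)))*.4e3)
    f=least_squares(lambda p:fun([p[0],0,p[1],p[2],0]),[0,.015,.02],x_scale=.01);print("dy0",f.x*1e3,f.cost);print(f.fun.reshape(-1,2).round(2).tolist())
E
```

```text
both [ 0.32475511 -7.04383675 12.30147632 15.7328049   2.07421034]
[[-0.12, -0.61], [0.26, 0.41], [0.37, -0.07], [-0.18, 0.43], [-0.52, 0.14], [0.18, 0.63], [0.31, 0.19], [-0.24, -0.17], [0.09, 0.14], [-0.64, -0.03], [-0.23, -0.28], [-0.14, -0.12]]
both [ 0.11282326 -7.04236017 12.30182025 15.72932333]
[0.35533128 0.40585391 0.6509586  0.68244899]
dy0 [-0.8863144  14.60147504  9.0109704 ] 25.47137732224332
[[-3.0, -1.09], [-0.13, 0.47], [-2.57, -0.54], [-0.63, 0.51], [-3.41, -0.34], [-2.74, 0.16], [-0.68, 1.67], [-0.03, -0.57], [-0.85, 1.69], [-0.42, -0.4], [-1.21, 1.23], [-1.09, 1.42]]
```

Call:
move_arm(steps=[-1,0.3,-0.06,0,0,0,0,-1,0.27,-0.06,0,0,0,0,-1,0,0,0,0,0,0,-1,0,0,0,0,0,0])

```text
t: 12.6
eef_pos: [0.5708, 0.2226, 0.1352]
tool_rot: [-0.0, 0.78, 0.626, -0.0]
contact_force: [0.8, -0.1, -2.3]
gripper_width: 0.367
```

```bash
sed -i 's/Q=\[.5743,.2388,-.2185\]/Q=[.5728,.2320,-.2185]/' look.py; python3 look.py
```

```text
t 12.6 tcp [0.5708 0.2226 0.1352] [-1.000e-04  7.801e-01  6.256e-01 -1.000e-04] local x,s mm 0.05344826080338951 -9.593728105965468 F local 0.790376208590814 0.06981375404823109 -2.263435126143234 M [-0.04  0.01  0.06]
```

Call:
move_arm(steps=[-1,0.04,0.2,0,0,0,0,-1,0.04,0.2,0,0,0,0,-1,0.05,0.2,0,0,0,0,-1,0.04,0.2,0,0,0,0,-1,0.05,0.2,0,0,0,0,-1,0.04,0.2,0,0,0,0,-1,0.05,0.2,0,0,0,0,-1,0.04,0.2,0,0,0,0])

```text
t: 13.4
eef_pos: [0.5739, 0.2371, 0.1351]
tool_rot: [0.0, 0.78, 0.625, -0.001]
contact_force: [-1.2, -5.9, -0.1]
gripper_width: 0.365
```

```bash
python3 look.py
```

```text
t 13.4 tcp [0.5739 0.2371 0.1351] [ 4.000e-04  7.805e-01  6.252e-01 -1.000e-03] local x,s mm -0.009654838919740099 5.2330361467046 F local 0.12387900011279296 -6.045663489038093 -0.09002611613736233 M [-1.27  0.44  0.06]
```

Call:
move_arm(steps=[-1,0.04,0.2,0,0,0,0,-1,0.04,0.2,0,0,0,0,-1,0.05,0.2,0,0,0,0,-1,0.04,0.2,0,0,0,0,-1,0.05,0.2,0,0,0,0,-1,0.02,0.1,0,0,0,0,-1,0,0,0,0,0,0])

```text
t: 14.1
eef_pos: [0.576, 0.2459, 0.1348]
tool_rot: [0.001, 0.781, 0.625, -0.002]
contact_force: [-3.5, -10.7, -0.3]
gripper_width: 0.368
```

```bash
python3 look.py b1
```

```text
t 14.1 tcp [0.576  0.2459 0.1348] [ 0.0009  0.7809  0.6247 -0.0024] local x,s mm 0.056422630267023884 14.297256958122563 F local -1.1355629081097156 -11.238001060509903 -0.29379542611534015 M [-2.05  0.62  0.09]
```

View pics/b1.png

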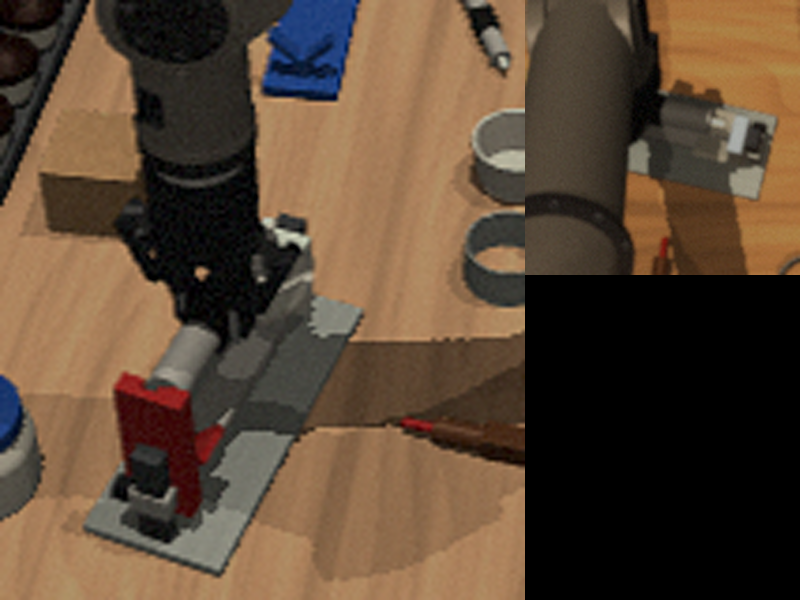

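Call:
move_arm(steps=[-1,0.03,0.15,0,0,0,0,-1,0,0,-0.6,0,0,0,-1,0,0,-0.6,0,0,0,-1,0,0,-0.6,0,0,0,-1,0,0,-0.6,0,0,0,-1,0,0,-0.6,0,0,0,-1,0,0,0,0,0,0])

```text
t: 14.9
eef_pos: [0.5764, 0.2464, 0.1042]
tool_rot: [0.001, 0.781, 0.624, -0.003]
contact_force: [-2.2, -11.7, -3.6]
gripper_width: 0.364
```

```bash
python3 look.py
```

```text
t 14.9 tcp [0.5764 0.2464 0.1042] [ 0.0014  0.7813  0.6242 -0.0026] local x,s mm 0.4311604127374817 14.894757192357806 F local 0.3981110259828964 -11.924980385774747 -3.585553772912895 M [-2.57  0.53 -0.04]
```

Call:
move_arm(steps=[-1,0.01,0.05,-0.5,0,0,0,-1,0,0,-0.5,0,0,0,-1,0,0,-0.2,0,0,0,-1,0,0,0,0,0,0])

```text
t: 15.3
eef_pos: [0.5768, 0.2469, 0.0926]
tool_rot: [0.002, 0.781, 0.624, -0.002]
contact_force: [-1.1, -11.7, -0.7]
gripper_width: 0.366
```

```bash
python3 look.py b2
```

```text
t 15.3 tcp [0.5768 0.2469 0.0926] [ 0.0015  0.7813  0.6241 -0.0023] local x,s mm 0.706905453171649 15.44214607923642 F local 1.4820667950746147 -11.64763920184279 -0.6619180587390503 M [-2.48  0.35 -0.12]
```

View pics/b2.png

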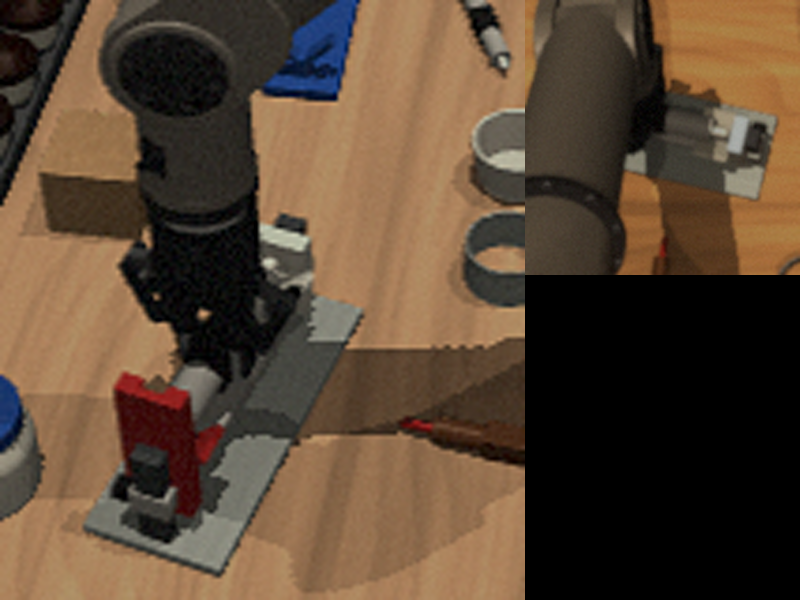

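Call:
move_arm(steps=[-1,0,0,-0.2,0,0,0,-1,0,0,-0.1,0,0,0,-1,0,0,0,0,0,0])

```text
t: 15.7
eef_pos: [0.5768, 0.247, 0.0897]
tool_rot: [0.001, 0.781, 0.624, -0.002]
contact_force: [-1.7, -12.3, -0.6]
gripper_width: 0.365
```

```bash
python3 look.py
```

```text
t 15.7 tcp [0.5768 0.247  0.0897] [ 0.0014  0.7813  0.6242 -0.0023] local x,s mm 0.615179807103329 15.517826919932396 F local 0.983869976690243 -12.3423900099864 -0.5872968751361552 M [-2.37  0.37 -0.08]
```

Call:
move_arm(steps=[-1,0,0,-0.2,0,0,0,-1,0,0,-0.1,0,0,0,-1,0,0,0,0,0,0])

```text
t: 16.0
eef_pos: [0.5768, 0.2471, 0.0868]
tool_rot: [0.001, 0.781, 0.624, -0.002]
contact_force: [-2.8, -11.7, -1.9]
gripper_width: 0.367
```

```bash
python3 look.py
```

```text
t 16.0 tcp [0.5768 0.2471 0.0868] [ 0.0014  0.7812  0.6242 -0.0022] local x,s mm 0.6105464962691413 15.553040625491645 F local -0.19059894328061855 -12.07102532562285 -1.941812150187851 M [-2.38  0.41 -0.09]
```

Call:
move_arm(steps=[-1,0,0,-0.2,0,0,0,-1,0,0,0,0,0,0])

```text
t: 16.2
eef_pos: [0.5766, 0.2473, 0.0848]
tool_rot: [0.001, 0.781, 0.624, -0.002]
contact_force: [-2.2, -11.2, -0.7]
gripper_width: 0.37
```

```bash
python3 look.py
```

```text
t 16.2 tcp [0.5766 0.2473 0.0848] [ 0.0012  0.7812  0.6243 -0.0023] local x,s mm 0.39433118027769853 15.722439749644261 F local 0.25133177873664225 -11.443061219333158 -0.7457945738027905 M [-2.34  0.54 -0.06]
```

Call:
move_arm(steps=[-1,0,0,-0.1,0,0,0,-1,0,0,-0.1,0,0,0,-1,0,0,0,0,0,0])

```text
t: 16.5
eef_pos: [0.5758, 0.2477, 0.0833]
tool_rot: [0.0, 0.781, 0.625, -0.003]
contact_force: [-7.3, -11.8, 5.5]
gripper_width: 0.367
```

```bash
python3 look.py
```

```text
t 16.5 tcp [0.5758 0.2477 0.0833] [ 3.000e-04  7.809e-01  6.246e-01 -2.700e-03] local x,s mm -0.4916256142883275 16.010935183229428 F local -4.558959473936861 -13.100848448467806 5.49129914908292 M [-1.89  1.28  0.26]
```

Call:
move_arm(steps=[-1,0,0,-0.1,0,0,0,-1,0,0,0,0,0,0])

```text
t: 16.7
eef_pos: [0.5754, 0.2479, 0.0828]
tool_rot: [-0.0, 0.781, 0.625, -0.003]
contact_force: [-10.4, -11.3, 10.9]
gripper_width: 0.371
```

```bash
python3 look.py
```

```text
t 16.7 tcp [0.5754 0.2479 0.0828] [-2.000e-04  7.809e-01  6.246e-01 -2.900e-03] local x,s mm -0.8727657912393607 16.125570256553203 F local -7.72735365167797 -13.261132303062872 10.94437790629164 M [-1.95  1.96  0.13]
```

Call:
move_arm(steps=[-1,-0.15,0.03,0,0,0,0,-1,0,0,0,0,0,0])

```text
t: 16.9
eef_pos: [0.5753, 0.248, 0.0828]
tool_rot: [0.001, 0.781, 0.625, -0.002]
contact_force: [-5.4, -12.3, 7.4]
gripper_width: 0.371
```

```bash
python3 look.py
```

```text
t 16.9 tcp [0.5753 0.248  0.0828] [ 0.001   0.781   0.6245 -0.0017] local x,s mm -0.9872589876038116 16.152153873858257 F local -2.5503969652890777 -13.195739253483005 7.36948222742335 M [-2.01  0.91  0.15]
```

Call:
move_arm(steps=[-1,-0.05,0.01,0.05,0,0,0,-1,0,0,0,0,0,0])

```text
t: 17.1
eef_pos: [0.5752, 0.2479, 0.083]
tool_rot: [0.001, 0.781, 0.624, -0.001]
contact_force: [-2.0, -11.5, 2.7]
gripper_width: 0.368
```

```bash
python3 look.py
```

```text
t 17.1 tcp [0.5752 0.2479 0.083 ] [ 0.0014  0.7812  0.6243 -0.0015] local x,s mm -1.099055617943644 16.06948944984575 F local 0.5293757689326501 -11.662311658664024 2.704846162114429 M [-2.    0.48 -0.05]
```

```bash
cat >> look.py <<'E'
from scipy.spatial.transform import Rotation as Ro
q=o["tool_rot"];z=Ro.from_quat([q[1],q[2],q[3],q[0]]).as_matrix()[:,2]
# spindle pitch: tool z deviates from -Z ; local components
zl=[c*z[0]+s*z[1],-s*z[0]+c*z[1]]
print("tilt deg about local x (neg=red end down):",np.degrees(zl[1]),"about local y:",np.degrees(-zl[0]))
E
python3 look.py
```

```text
t 17.1 tcp [0.5752 0.2479 0.083 ] [ 0.0014  0.7812  0.6243 -0.0015] local x,s mm -1.099055617943644 16.06948944984575 F local 0.5293757689326501 -11.662311658664024 2.704846162114429 M [-2.    0.48 -0.05]
tilt deg about local x (neg=red end down): -0.23198924351453198 about local y: -0.015342804350968024
```

Call:
move_arm(steps=[-1,0,0,0,0.3,-0.06,0,-1,0,0,0,0,0,0])

```text
t: 17.3
eef_pos: [0.5753, 0.2477, 0.0829]
tool_rot: [-0.0, 0.781, 0.624, 0.0]
contact_force: [-2.2, -11.7, 3.0]
gripper_width: 0.362
```

```bash
python3 look.py
```

```text
t 17.3 tcp [0.5753 0.2477 0.0829] [-2.000e-04  7.811e-01  6.244e-01  5.000e-04] local x,s mm -0.989193230465099 15.85507211141925 F local 0.3775656705765451 -11.891959202498233 2.9577692411969276 M [-2.3   0.4   0.11]
tilt deg about local x (neg=red end down): 0.06076429265829968 about local y: -0.013784980626844797
```

Call:
move_arm(steps=[-1,-0.03,-0.15,0,0,0,0,-1,-0.03,-0.15,0,0,0,0,-1,-0.03,-0.15,0,-0.05,0,0,-1,-0.03,-0.15,0,0,0,0,-1,-0.03,-0.15,0,0,0,0])

```text
t: 17.8
eef_pos: [0.5739, 0.2416, 0.0829]
tool_rot: [-0.0, 0.781, 0.625, 0.001]
contact_force: [-1.4, -7.6, 0.3]
gripper_width: 0.364
```

```bash
python3 look.py c1
```

```text
t 17.8 tcp [0.5739 0.2416 0.0829] [-2.000e-04  7.809e-01  6.247e-01  9.000e-04] local x,s mm -1.023783552950647 9.596079280526054 F local 0.29203510189053317 -7.688219859396199 0.3437710820432823 M [-1.7   0.21 -0.01]
tilt deg about local x (neg=red end down): 0.09438410569835298 about local y: -0.04082400806387463
```

View pics/c1.png

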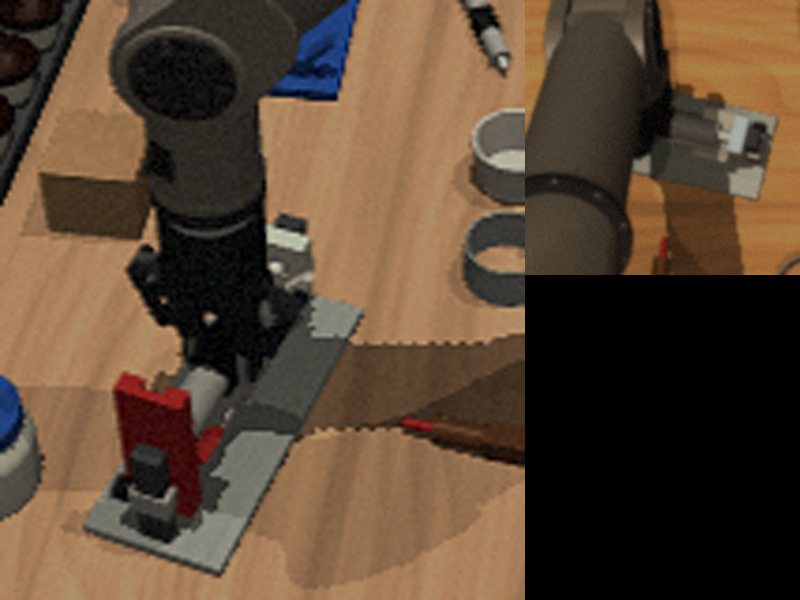

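Call:
move_arm(steps=[-1,-0.02,-0.1,0,0,0,0,-1,-0.02,-0.1,0,-0.05,0,0,-1,-0.02,-0.1,0,0,0,0,-1,-0.02,-0.1,0,0,0,0,-1,0,0,0,0,0,0])

```text
t: 18.4
eef_pos: [0.5731, 0.2382, 0.0829]
tool_rot: [-0.0, 0.781, 0.625, 0.001]
contact_force: [-0.9, -7.2, 0.6]
gripper_width: 0.368
```

```bash
python3 look.py
```

```text
t 18.4 tcp [0.5731 0.2382 0.0829] [-1.000e-04  7.808e-01  6.248e-01  9.000e-04] local x,s mm -1.0075989584661618 6.108505618667707 F local 0.6973496049326996 -7.2501291748473085 0.647254977020066 M [-1.54  0.12 -0.05]
tilt deg about local x (neg=red end down): 0.08410495726902817 about local y: -0.05806234227647577
```

Call:
move_arm(steps=[-1,-0.02,-0.1,0,0,0,0,-1,-0.02,-0.1,0,-0.05,0,0,-1,-0.02,-0.1,0,0,0,0,-1,-0.02,-0.1,0,0,0,0,-1,0,0,0,0,0,0])

```text
t: 18.9
eef_pos: [0.5724, 0.2349, 0.0829]
tool_rot: [0.0, 0.781, 0.625, 0.001]
contact_force: [-0.9, -6.0, -0.0]
gripper_width: 0.365
```

```bash
python3 look.py
```

```text
t 18.9 tcp [0.5724 0.2349 0.0829] [1.000e-04 7.807e-01 6.250e-01 1.000e-03] local x,s mm -1.0071033758448322 2.709845479786254 F local 0.38452544384330234 -6.059955068794281 -0.036084153125592155 M [-1.24  0.12 -0.08]
tilt deg about local x (neg=red end down): 0.08215355450833134 about local y: -0.07578660950249892
```

Approaching home; half-millimetre steps now.

Call:
move_arm(steps=[-1,-0.01,-0.05,0,0,0,0,-1,-0.01,-0.05,0,0,0,0,-1,-0.01,-0.05,0,0,0,0,-1,0,0,0,0,0,0])

```text
t: 19.3
eef_pos: [0.5722, 0.234, 0.0829]
tool_rot: [-0.0, 0.78, 0.625, 0.001]
contact_force: [0.0, -5.6, -0.9]
gripper_width: 0.364
```

```bash
python3 look.py
```

```text
t 19.3 tcp [0.5722 0.234  0.0829] [-1.000e-04  7.805e-01  6.252e-01  1.300e-03] local x,s mm -1.059634824890909 1.7970238278345005 F local 1.2329152284781009 -5.47317095338569 -0.9408149312055185 M [-1.31 -0.07 -0.09]
tilt deg about local x (neg=red end down): 0.12254741306045862 about local y: -0.0824269064659332
```

Call:
move_arm(steps=[-1,-0.01,-0.05,0,0,0,0,-1,-0.01,-0.05,0,0,0,0,-1,0,0,0,0,0,0])

```text
t: 19.6
eef_pos: [0.572, 0.2334, 0.083]
tool_rot: [-0.0, 0.78, 0.625, 0.002]
contact_force: [0.2, -5.8, -1.6]
gripper_width: 0.365
```

```bash
python3 look.py
```

```text
t 19.6 tcp [0.572  0.2334 0.083 ] [-2.000e-04  7.803e-01  6.254e-01  1.500e-03] local x,s mm -1.1170790478567831 1.2178165253202065 F local 1.4407157173847671 -5.640439314811632 -1.5618469935489907 M [-1.18 -0.2  -0.06]
tilt deg about local x (neg=red end down): 0.15118915049802176 about local y: -0.08685547403551427
```

Call:
move_arm(steps=[-1,-0.01,-0.05,0,0,0,0,-1,-0.01,-0.05,0,0,0,0,-1,0,0,0,0,0,0,-1,0,0,0,0,0,0])

```text
t: 20.0
eef_pos: [0.5718, 0.2331, 0.083]
tool_rot: [-0.0, 0.78, 0.626, 0.002]
contact_force: [2.2, -4.0, -0.6]
gripper_width: 0.365
```

```bash
python3 look.py c2
```

```text
t 20.0 tcp [0.5718 0.2331 0.083 ] [-4.000e-04  7.801e-01  6.256e-01  1.800e-03] local x,s mm -1.2126713187157632 0.817298121452162 F local 3.0418066668608876 -3.4573096512343646 -0.5606410951126877 M [-0.9  -0.5  -0.03]
tilt deg about local x (neg=red end down): 0.1891258912213485 about local y: -0.08716381171315304
```

View pics/c2.png

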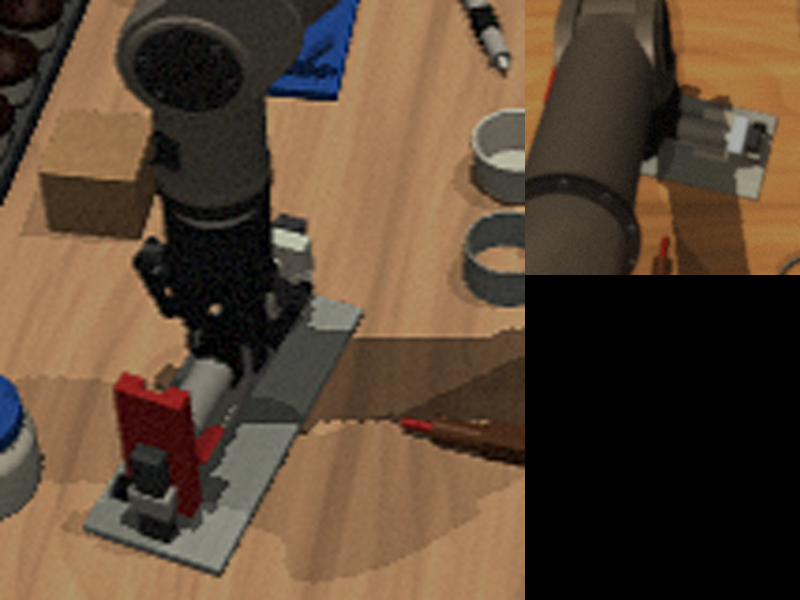

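Call:
move_arm(steps=[-1,0.05,-0.06,0,0,0,0,-1,0,0,0,0,0,0,-1,0,0,0,0,0,0])

```text
t: 20.4
eef_pos: [0.5718, 0.2329, 0.083]
tool_rot: [-0.001, 0.78, 0.626, 0.002]
contact_force: [1.3, -1.9, 1.0]
gripper_width: 0.367
```

```bash
python3 look.py
```

```text
t 20.4 tcp [0.5718 0.2329 0.083 ] [-0.0009  0.78    0.6257  0.0015] local x,s mm -1.1697083265226105 0.6959613168739504 F local 1.6757812135825751 -1.5537570211733005 1.014094080918445 M [-0.46 -0.28 -0.04]
tilt deg about local x (neg=red end down): 0.205240209708645 about local y: -0.02707365524457768
```

Call:
move_arm(steps=[-1,0.02,-0.04,0,-0.1,0,0,-1,0,0,0,0,0,0,-1,0,0,0,0,0,0])

```text
t: 20.7
eef_pos: [0.5718, 0.2328, 0.0829]
tool_rot: [-0.0, 0.78, 0.626, 0.001]
contact_force: [0.5, 0.9, 1.8]
gripper_width: 0.363
```

```bash
python3 look.py
```

```text
t 20.7 tcp [0.5718 0.2328 0.0829] [-5.000e-04  7.800e-01  6.258e-01  1.000e-03] local x,s mm -1.1077320011149432 0.6041649310831452 F local 0.2793898552943452 0.9848324804781772 1.8299828111190204 M [ 0.14 -0.04 -0.2 ]
tilt deg about local x (neg=red end down): 0.12004853392609016 about local y: -0.029460560448970868
```

Call:
move_arm(steps=[-0.15,0,0,0,0,0,0,0,0,0,0,0,0,0,0.3,0,0,0,0,0,0,0.5,0,0,0,0,0,0,0.5,0,0,0,0,0,0])

```text
t: 21.2
eef_pos: [0.5719, 0.2319, 0.0827]
tool_rot: [-0.0, 0.78, 0.626, 0.001]
contact_force: [0.2, 0.6, 0.1]
gripper_width: 0.75
```

```bash
python3 look.py d1
```

```text
t 21.2 tcp [0.5719 0.2319 0.0827] [-0.000e+00  7.801e-01  6.256e-01  6.000e-04] local x,s mm -0.9010956815289798 -0.3048687565830431 F local 0.06755717953511145 0.6731564399146744 0.08744692291581337 M [ 0.03  0.02 -0.02]
tilt deg about local x (neg=red end down): 0.05388540372570224 about local y: -0.036020084788920506
```

View pics/d1.png

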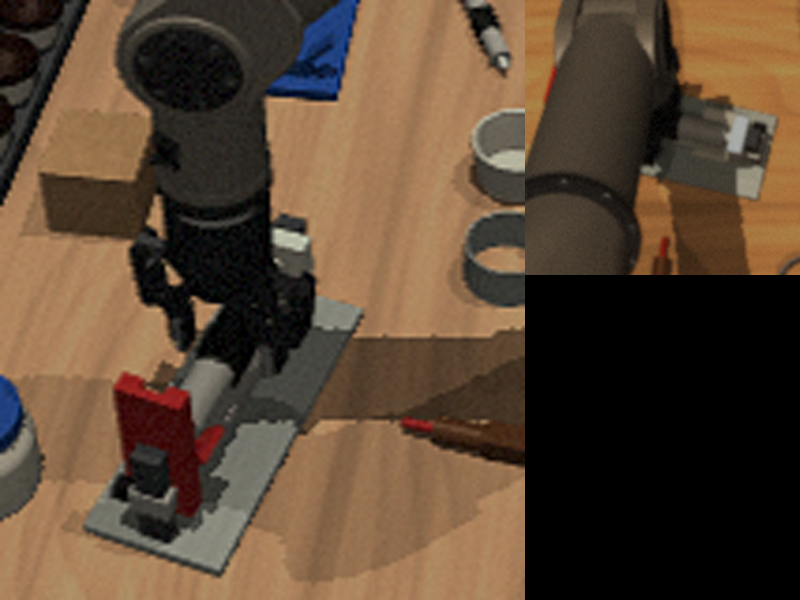

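Released with no residual force. Rise straight up, then back off to clear the view.

Call:
move_arm(steps=[0.5,0,0,1,0,0,0,0.5,0,0,3,0,0,0,0.5,0,0,4,0,0,0,0.5,0,0,4,0,0,0,0.5,0,0,4,0,0,0,0.5,0,-4,2,0,0,0,0.5,0,-5,0,0,0,0,0.5,0,-5,0,0,0,0])

```text
t: 22.1
eef_pos: [0.5723, 0.0907, 0.2646]
tool_rot: [0.0, 0.78, 0.626, 0.002]
contact_force: [0.8, -0.4, -0.2]
gripper_width: 0.751
```

Call:
move_arm(steps=[0.5,0,-5,0,0,0,0,0.5,0,-5,0,0,0,0,0.5,0,-5,0,0,0,0,0.5,0,-4,0,0,0,0,0.5,0,0,0,0,0,0,0.5,0,0,0,0,0,0])

```text
t: 22.7
eef_pos: [0.5717, -0.0993, 0.2635]
tool_rot: [0.0, 0.781, 0.624, 0.001]
contact_force: [-0.1, 0.6, -0.8]
gripper_width: 0.75
```

```bash
python3 - <<'E'
from h import *
S=cam("side");T=cam("top")
a=cv2.resize(S["im"][225:345,215:325,::-1],(550,600),interpolation=2)
b=cv2.resize(T["im"][150:250,180:305,::-1],(1,1)) if 0 else cv2.resize(T["im"][165:245,185:295,::-1],(800,582),interpolation=2)
cv2.imwrite("pics/e_side.png",a);cv2.imwrite("pics/e_top.png",b)
cv2.imwrite("pics/e_full.png",S["im"][:,:,::-1])
Q=[.5728,.2320,-.2185]
# grip centroid compare: tip predictions, lateral -1, z .0763
print("pred top pin face/tube ends:",(proj(T,frame(Q,[[-.001,-.08,.0763],[-.001,.08,.0763],[-.001,-.025,.0923],[-.001,.025,.0923]]))-[185,165])*800/110)
print(status.get_obs()["eef_pos"],status.get_obs()["t"])
E
```

```text
pred top pin face/tube ends: [[597.15274539 321.76168311]
 [185.01983024 229.52867123]
 [450.08561476 279.21990046]
 [319.84542063 250.0859715 ]]
[ 0.57217783 -0.09653276  0.26294273] 22.8
```

View pics/e_top.png

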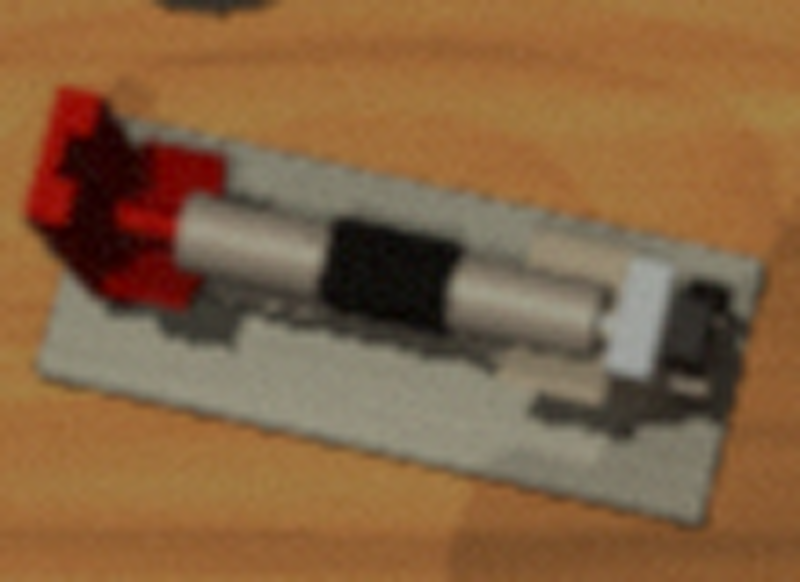

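View pics/e_side.png

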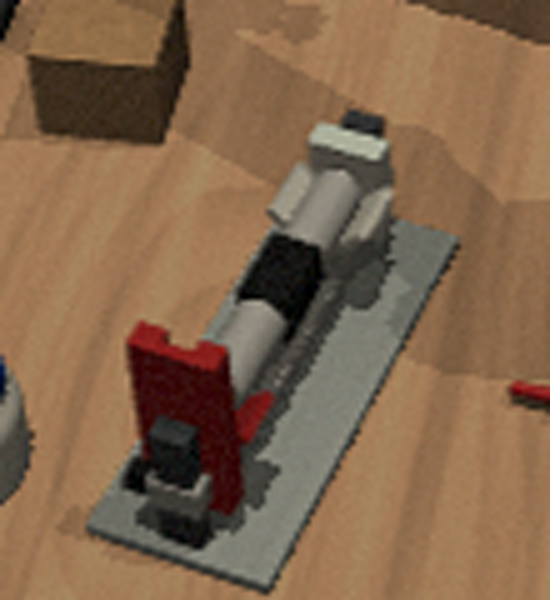

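View pics/e_full.png

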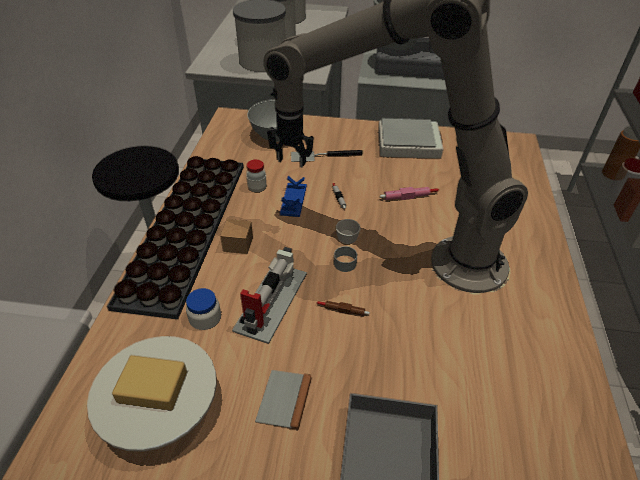

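```bash
python3 -c "
from station import order
print(order.hand_in())"
```

```text
the job is handed in; nothing more can be done
None
```

The spindle is back in the holder with its white pin home in the white cup. I handed the job in at about 23 s, with the arm standing clear and touching nothing.

- **Pressing in:** I gripped the spindle by its black grip and pressed the red plunger about 22 mm into the slot, at about 12 N.
- **Lowering:** I lowered it until it rested in the V supports. By touch, the spindle's axis sits about 76 mm above the bench, so the yoke is about 14 mm above its lowest position. The camera fit of the red cup gave 12 mm.
- **Easing out:** I eased it out under grip in small steps. The axial force fell from about 12 N to zero with no further movement, which is how I judged the pin had reached the bottom of its hole. I then opened the gripper, and the forces read zero.

**Last checks:** The final pictures show the spindle level in both V supports. The tube's end is within about a pixel of where it should be, and the other things look unmoved.

**What went wrong or disagreed:**
- I first took the base plate's centre as the holder's origin, but the holder is really about 7 mm further towards the white end. I therefore misread the slot floor as a miss and made two extra light probes of 7 N or less. One of them brushed the slot's side wall at about 1 N before I fitted the cup in both pictures.
- While lowering, the spindle touched one V wall about 1 mm off centre. That gave about 8 N sideways and 11 N upward for a moment before I centred it.

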